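Set a wedge gauge up on the sine bar for a level check

ROBOT

A 6-joint arm with a two-finger parallel gripper is mounted at the origin on the work surface. World frame = base frame: x ahead of the robot, y to its left, z up, the work surface at z = 0. Lengths are in m, angles in rad, forces in N, time in s.
With the tool pointing down it reaches from about 0.35 to 0.975 m from the base axis. Payload 7.1 kg.
Tool frame: the origin (TCP) lies at the very end of the fingers, on their centre line; the grasp point (between the pads) lies 19 mm behind it (bot.grip_depth is the z of the grasp point in the tool frame, in m); z points along the fingers, y is the direction in which the jaws open and shut (so a half turn about z gives the same grasp; the last joint's range is limited). The gripper opens to 88 mm and grips with 3 to 60 N. Pads are 20 mm wide; open, the fingers measure 115 mm over their backs; the gripper's body (75 mm by 178 mm) begins 61 mm behind the grasp point.
Start: joints at [-1.124, 0.423, 1.63, -0, 1.089, -0.019], TCP at [0.281, -0.558, 0.197] pointing down, gripper open.
Joint ranges: [-3, 3], [-0.9, 2.11], [0.09, 2.58], [-1.31, 4.45], [0.11, 2.69], [-2.54, 2.54]. Speed limits (rad/s): [2.39, 2.39, 3.01, 3.14, 3.14, 3.14].

INTERFACE

Orientations are given as a unit quaternion [x, y, z, w].
In Python, from plant import bot, camera, camera_params gives the robot as it stands.
- The arm moves only by the tool apply_moves, never from a script. Its arguments are lists of equal length, an entry for each row: "linear": the shift along the tool's x, y, z in m, a list of three; "yaw": the turn about the tool's z in rad. A call has 1 to 8 rows; each row shifts and turns the commanded pose from where the row before left it, along the tool's axes as they then stand; what a row does not reach is not made up. A row lasts 1/10 s, in which the tool goes at most 50 mm and 8.59 degrees, less where a joint would pass 70% of its speed; a pose out of reach is approached as far as the arm can. A call with a gripper value outside its range is refused whole. "fingers" is the finger opening in m, from 0 to 0.0878, set as the call begins (left out, the last holds). The fingers move at their own pace and stop on an object; "newtons" is the grip in N (left out, the last holds). Time passes only in rows, so rows that do not move let the fingers close. It gives the time, the measured TCP pose, the force and the opening at its end, in the units of the state.
- bot.read_state(): the state, without advancing time (a new reading comes with each control period).
- camera(name): name is "scene" or "top" or "wrist"; returns the picture (420x560x3 uint8, red, green, blue); there is no depth.
- camera_params(name): a dict with "fx", "fy", "cx", "cy" (pixels), "world_to_cam" (4x4, takes a point from world to camera coordinates); the wrist camera has in their place "tool_from_camera" (4x4, takes a point from camera to tool coordinates, whose origin is the TCP and whose axes are the flange's). Camera axes: x right, y down, z forward; pixel columns grow to the right and rows downward; lengths in m; the calibration is good to about 2 mm. The wrist camera is an equidistant fisheye: a pixel r from the principal point sees the ray r / f radians off the axis. A picture is of the moment at which its call begins: read the wrist's pose just before it. camera_params takes no time and is no camera call.
- bot.hand_in(): hands the job in, once; it reports no verdict.
The state is a dict: "t": time; "qpos": joint angles; "qvel": joint speeds; "joint_efforts": joint torques, N m; "tcp_pos": TCP position; "eef_rot": TCP orientation; "contact_force": force on the tool from outside, world axes, zero at the start; "moment": the same for the moment, N m; "gripper_width": finger opening in m.
Only numpy, scipy, OpenCV 4.12 (cv2) and the standard library are available. Lean on these libraries where they do the work, as an engineer would, in place of code of your own. Each camera call takes 0.05 s, during which the arm holds its last target. There are 200 camera calls.

TASK

Set the 30-degree wedge gauge up for checking: stand the tallest of the three gauge blocks (50 mm) upright on the cast-iron surface plate, then lay the sine bar aslant with its stop-end roller down on the plate and its other roller centred on top of that block. Lay the wedge gauge centrally on the bar's slope with its thick end against the end stop, so that its upper face comes level, and set the block level lengthwise on the middle of that face. Set each piece down gently, let go of everything, and leave the other gauge blocks, canister, ashtray and scriber where they are.

Things in the scene. Friction and masses are not known exactly. Their poses are not given: they have to be found in the camera images.
- plate: Fixed cast-iron surface plate, 240 (x) x 180 (y) x 40 high, grey ground top with a dark base, its top 40 mm above the slate. Origin: centre of its underside; z up.
- stand: Fixed oak stand with a green baize top, 250 (x) x 66 (y) x 12 high, on which the three gauge blocks stand about 80 mm apart along its x, in any order. Origin: centre of its underside.
- block50: The tallest bright steel square gauge block, 30 x 30 x 50 high, about 0.35 kg, standing upright on the stand. Origin: centre of its underside; z up.
- block35: Bystander: bright steel square gauge block, 30 x 30 x 35 high, on the stand. Origin: centre of its underside.
- block20: Bystander: bright steel square gauge block, 30 x 30 x 20 high, on the stand. Origin: centre of its underside.
- bar: Loose 100 mm sine bar, bright steel, 0.6 kg, lying on its two rollers on the slate. Origin: midway between the rollers, at the level of their undersides; x along the bar from stop end to plain end, z square to its flat top. Body: x -58 to 58, 26 wide, z 9 to 28 (the flat top). With the plain-end roller 50 mm higher than the other it slopes at 30 degrees.
- bar_low (a point): Centre of the sine bar's stop-end roller, at x = -50, z = 10 in the bar's frame. Both rollers: 20 dia, 26 long, axes across the bar (its y). This one must rest on the plate.
- bar_high (a point): Centre of the sine bar's plain-end roller, at x = 50, z = 10 in the bar's frame. It must rest on top of the 50 mm block.
- bar_stop (a point): Middle of the corner between the bar's flat top and the inner face of its dark end stop plate (x = -58, z = 28 in the bar's frame). The stop is 6 thick, 26 wide, and stands 14 above the flat top.
- wedge: Loose blued-steel 30-degree wedge gauge, 0.38 kg, lying on its sole on the slate. Sole 80 (x) x 24 (y), sides plane and upright. Thick end (heel) at x = -40, 50 high; thin end (toe) at x = 40, 4 high; flat sloping upper face, paler along its middle. Centre of mass about x = -10, z = 17. Origin: centre of the sole; x to the thin end, z square to the sole.
- wedge_heel (a point): Middle of the wedge gauge's lower edge at the thick end (x = -40, z = 0 in its frame).
- wedge_top (a point): Centre of the wedge gauge's sloping upper face (x = 0, z = 27.1 in its frame).
- level: Loose block level, 100 (x) x 22 (y) x 26 high, dark body with a brass top plate and a yellow-green bubble glass, about 0.3 kg, lying on its flat base on the slate. Origin: centre of its base; x along its length, z up.
- canister: Bystander: screw-top brass canister, 75 dia, 91 high. Origin: centre of its underside.
- ashtray: Bystander: chipped enamel ashtray, 98 dia, 20 high. Origin: centre of its underside.
- scriber: Bystander: cork-handled scriber lying on the slate, 166 long (x from -83 at the cork end to +83 at the point), 14 high. Origin: on the slate near mid length.
Things that resemble listed ones, but are neither listed nor needed, are in the scene too. Leave any purple look-alike of the level alone. Leave any orange look-alike of the block50 alone.

How it is judged:
On the way, in this order (a step that is already met when the one before it is completed fails the run):
1. the 50 mm gauge block stands upright on the surface plate, let go (x of block50 in the frame of plate between -0.115 and 0.115 m and y of block50 in the frame of plate between -0.085 and 0.085 m and z of block50 in the frame of plate between 0.037 and 0.043 m and angle between block50's own z axis and vertical below 0.05 rad and contact force between the fingers and block50 below 0.05 N), for 0.2 s.
2. the sine bar rests with its stop-end roller on the plate and its other roller on the block, let go (x of block50 in the frame of plate between -0.115 and 0.115 m and y of block50 in the frame of plate between -0.085 and 0.085 m and z of block50 in the frame of plate between 0.037 and 0.043 m and angle between block50's own z axis and vertical below 0.05 rad and z of bar_low in the frame of plate between 0.047 and 0.053 m and z of bar_high in the frame of plate between 0.097 and 0.103 m and horizontal distance between bar_high and block50 below 0.011 m and contact force between bar and block50 above 0.2 N and contact force between bar and plate above 0.2 N and contact force between the fingers and bar below 0.05 N), for 0.2 s.
3. the wedge gauge lies on the bar's slope, its thick end against the end stop, let go (x of block50 in the frame of plate between -0.115 and 0.115 m and y of block50 in the frame of plate between -0.085 and 0.085 m and z of block50 in the frame of plate between 0.037 and 0.043 m and angle between block50's own z axis and vertical below 0.05 rad and z of bar_low in the frame of plate between 0.047 and 0.053 m and z of bar_high in the frame of plate between 0.097 and 0.103 m and horizontal distance between bar_high and block50 below 0.011 m and contact force between bar and block50 above 0.2 N and contact force between bar and plate above 0.2 N and x of wedge_heel in the frame of bar between -0.06 and -0.055 m and y of wedge_heel in the frame of bar between -0.005 and 0.005 m and z of wedge_heel in the frame of bar between 0.026 and 0.03 m and angle between the x axis of wedge and the x axis of bar, either way round below 0.05 rad and contact force between wedge and bar above 0.2 N and contact force between the fingers and wedge below 0.05 N), for 0.2 s.
4. the block level stands lengthwise on the middle of the wedge gauge's level upper face, let go (x of block50 in the frame of plate between -0.115 and 0.115 m and y of block50 in the frame of plate between -0.085 and 0.085 m and z of block50 in the frame of plate between 0.037 and 0.043 m and angle between block50's own z axis and vertical below 0.05 rad and z of bar_low in the frame of plate between 0.047 and 0.053 m and z of bar_high in the frame of plate between 0.097 and 0.103 m and horizontal distance between bar_high and block50 below 0.011 m and contact force between bar and block50 above 0.2 N and contact force between bar and plate above 0.2 N and x of wedge_heel in the frame of bar between -0.06 and -0.055 m and y of wedge_heel in the frame of bar between -0.005 and 0.005 m and z of wedge_heel in the frame of bar between 0.026 and 0.03 m and angle between the x axis of wedge and the x axis of bar, either way round below 0.05 rad and contact force between wedge and bar above 0.2 N and horizontal distance between level and wedge_top below 0.018 m and angle between level's own z axis and vertical below 0.035 rad and angle between the y axis of level and the y axis of wedge, either way round below 0.12 rad and contact force between level and wedge above 0.2 N and contact force between the fingers and level below 0.05 N), for 0.2 s.
At the end, for the whole second after the job is handed in: Block upright on the plate; bar's stop-end roller on the plate, other roller on the block within 11 mm of centre; wedge flat on the bar, in line (3 deg, 5 mm), heel within 3 mm of the stop; level on the wedge's top within 18 mm of its middle, lengthwise (7 deg), level (2 deg); all free, at rest (all of step 4 and contact force between the fingers and block50 below 0.05 N and contact force between the fingers and bar below 0.05 N and contact force between the fingers and wedge below 0.05 N and linear speed of each of block50, bar, wedge, level below 0.01 m/s and angular speed of each of block50, bar, wedge, level below 0.1 rad/s); the robot touches nothing.
It fails at once if one of the other gauge blocks, the canister, the ashtray or the scriber is moved more than 20 mm (distance of any of block35, block20, canister, ashtray, scriber from where it was at the start of the episode above 0.02 m).
It fails at once if a piece is dropped (it falls free of the fingers at over 0.5 m/s) ((linear speed of block50 above 0.5 m/s and contact force between anything else and block50 below 0.05 N) or (linear speed of bar above 0.5 m/s and contact force between anything else and bar below 0.05 N) or (linear speed of wedge above 0.5 m/s and contact force between anything else and wedge below 0.05 N) or (linear speed of level above 0.5 m/s and contact force between anything else and level below 0.05 N)).
It also fails if it takes over 72 s, if anything falls off the work surface, if the arm or the gripper's body presses on something with over 40 N, if the wrist force passes 120 N, or if a joint passes its speed limit or range.

## Working session

There is one attempt and no reset: what is moved stays moved. The work goes in short steps, Python scripts to look and compute and a tool call to move; the robot and the scene stay as the last step left them, time stands still between calls to the robot, and variables do not carry over. Pictures are saved under pics/ and viewed, about 8 in all and at most 12, crops included, and the job is handed in when it is done.

Besides the shell and the picture viewer there is one more tool, called after "Request:" as a command line: name --pt "numbers of a row" for each row, then --argument value for the rest. apply_moves: Moves the arm, as the interface text tells. Its arguments: {"type":"object","properties":{"linear":{"type":"array"},"yaw":{"type":"array"},"fingers":{"type":"number"},"newtons":{"type":"number"}},"required":["linear","yaw"]}

```bash
ls; mkdir -p pics; python3 - <<'E'
from plant import bot,camera,camera_params
import cv2,numpy as np
for n in ("scene","top"):
    im=camera(n); cv2.imwrite(f"pics/{n}0.png",cv2.resize(im[:,:,::-1],(800,600),interpolation=cv2.INTER_CUBIC)); np.save(f"pics/{n}0.npy",im)
    p=camera_params(n); print(n,{k:np.round(np.array(v),4).tolist() for k,v in p.items()})
print({k:np.round(np.array(v),4).tolist() for k,v in camera_params("wrist").items()})
print(bot.read_state())
E
```

```text
pics
scene {'fx': 445.8665, 'fy': 445.8665, 'cx': 274.9647, 'cy': 206.5568, 'world_to_cam': [[0.8267, 0.5625, 0.012, -0.4838], [0.3827, -0.5466, -0.7448, -0.1944], [-0.4124, 0.6203, -0.6672, 1.4346], [0.0, 0.0, 0.0, 1.0]]}
top {'fx': 401.8056, 'fy': 401.8056, 'cx': 278.691, 'cy': 211.8055, 'world_to_cam': [[0.0053, -0.9999, -0.0104, 0.0123], [-0.9887, -0.0037, -0.1499, 0.5846], [0.1498, 0.0111, -0.9886, 1.2555], [0.0, 0.0, 0.0, 1.0]]}
{'fx': 325.1923, 'fy': 325.1923, 'cx': 284.1202, 'cy': 205.4144, 'tool_from_camera': [[0.0, -0.963, -0.2694, 0.0734], [1.0, -0.0003, 0.0012, -0.0002], [-0.0012, -0.2694, 0.963, -0.1874], [0.0, 0.0, 0.0, 1.0]]}
{'t': 0.1, 'qpos': array([-1.12399957e+00,  4.23781779e-01,  1.63060189e+00,  1.01816326e-05,
        1.08861300e+00, -1.90205913e-02]), 'qvel': array([ 7.63632201e-06, -1.00649523e-03, -1.45769516e-03, -1.50026040e-03,
       -6.65179411e-04, -1.03655011e-04]), 'joint_efforts': array([-3.24860112e-04, -5.45613027e+01, -2.74324054e+01,  6.44369493e-02,
        1.86589826e-02, -1.10113868e-05]), 'tcp_pos': array([ 0.28050085, -0.55791349,  0.19587322]), 'eef_rot': array([ 9.72999471e-01,  2.30806276e-01, -1.44602664e-04, -6.86967209e-04]), 'contact_force': array([-0.00855966, -0.16689891,  0.16593152]), 'moment': array([-0.02454383, -0.00791348,  0.04780382]), 'gripper_width': 0.08775390895423028}
```

View pics/top0.png

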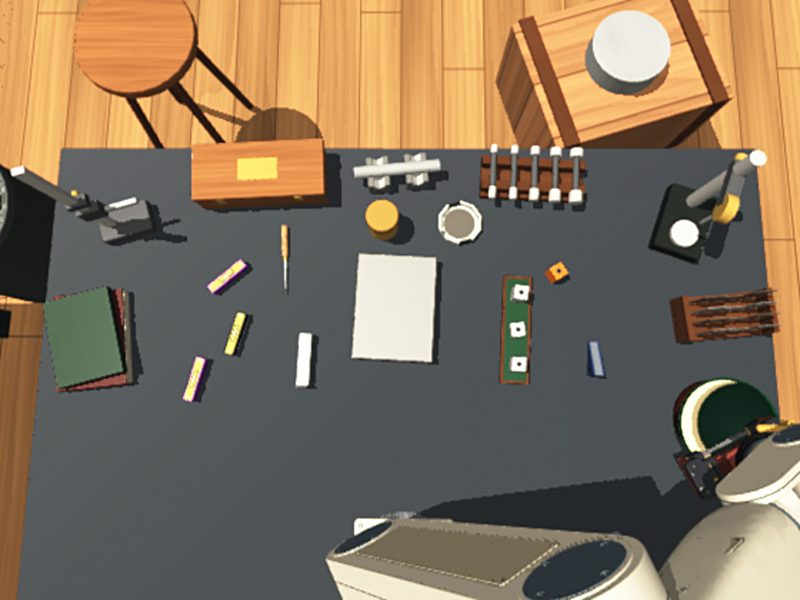

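View pics/scene0.png

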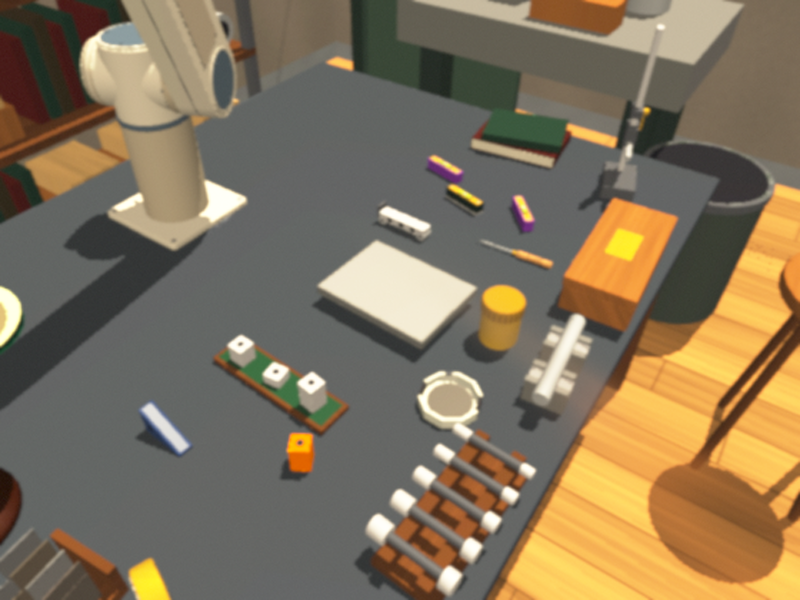

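The top picture (800x600 display) shows: plate about (395,307), stand (517,330) with three blocks at (520,292), (517,329) and (518,364). The bar is at (304,360), the wedge at (597,358) and the yellow level at (236,333), with purple decoys near it. In the scene view the tallest block is the one at (312,390), furthest from the robot, which is (520,292) in the top view. The bar's dark stop faces the robot.

```bash
cat > h.py <<'E'
from plant import bot,camera,camera_params
import cv2,numpy as np
from scipy.spatial.transform import Rotation as R
def ray(n,u,v,st=None):
    p=camera_params(n)
    if n=="wrist":
        d=np.array([u-p['cx'],v-p['cy']])/p['fx']; r=np.hypot(*d)
        c=np.array([*(d/max(r,1e-9)*np.sin(r)),np.cos(r)])
        T=np.array(p['tool_from_camera']); Rw=R.from_quat(st['eef_rot']).as_matrix()
        return Rw@T[:3,3]+st['tcp_pos'], Rw@T[:3,:3]@c
    W=np.array(p['world_to_cam']); c=np.array([(u-p['cx'])/p['fx'],(v-p['cy'])/p['fy'],1])
    return -W[:3,:3].T@W[:3,3], W[:3,:3].T@c
def at(n,u,v,z,st=None):
    o,d=ray(n,u,v,st); return np.round((o+d*(z-o[2])/d[2]),4)
def project(n,X,st=None):   # world -> pixel
    p=camera_params(n); X=np.array(X,float)
    if n=="wrist":
        T=np.array(p['tool_from_camera']); Rw=R.from_quat(st['eef_rot']).as_matrix()
        c=T[:3,:3].T@(Rw.T@(X-st['tcp_pos'])-T[:3,3]); r=np.hypot(c[0],c[1]); a=np.arctan2(r,c[2])
        return np.array([p['cx'],p['cy']])+p['fx']*a*c[:2]/r
    W=np.array(p['world_to_cam']); c=W[:3,:3]@X+W[:3,3]
    return np.array([p['cx']+p['fx']*c[0]/c[2],p['cy']+p['fy']*c[1]/c[2]])
def snap(name,n="wrist"):
    st=bot.read_state(); im=camera(n); np.savez(f"pics/{name}.npz",im=im,tcp_pos=st['tcp_pos'],eef_rot=st['eef_rot'])
    return im,st
def load(name): return np.load(f"pics/{name}.npz")
def yawof(st): # world yaw of tool x axis
    x=R.from_quat(st['eef_rot']).as_matrix()[:,0]; return np.arctan2(x[1],x[0])
def crop(im,u0,u1,v0,v1,w=800):
    c=im[v0:v1,u0:u1,::-1]; s=min(800/(u1-u0),600/(v1-v0)); return cv2.resize(c,None,fx=s,fy=s,interpolation=cv2.INTER_CUBIC)
def tool(st,pos,yaw=None): # shift in tool axes from now to TCP pos; yaw turn (sign about tool z, down)
    Rw=R.from_quat(st['eef_rot']).as_matrix(); return np.round(Rw.T@(np.array(pos)-st['tcp_pos']),4)
E
python3 - <<'E'
from h import *
k=.7
for nm,u,v,z in [("plateTL",358,254,.04),("plTR",437,256,.04),("plBR",433,362,.04),("plBL",352,359,.04),
 ("b50top",520.5,292.5,.062),("b2",517.5,329,.032),("b3",518,364,.047),("stand tl",504,277,.012),("standbr",528,383,.012),("bar",304,360,.028),("barT",305,333,.028),("barB",303,387,.028),("wedge",597,358,.02),("level",236,333,.026),("orange",558,271,.05),("can",382,216,.09),("ash",460,222,.02)]:
    print(nm,at("top",u*k,v*k,z))
s=bot.read_state(); print("yaw x",yawof(s)); print(R.from_quat(s['eef_rot']).as_matrix().round(3))
im=np.load("pics/top0.npy")
a=crop(im,120,280,210,290); b=crop(im,345,435,180,280)
b=cv2.resize(b,None,fx=400/b.shape[0],fy=400/b.shape[0]); a=cv2.resize(a,(440,220))
c=np.zeros((400,800,3),np.uint8); c[:220,:440]=a; c[:, 440:440+b.shape[1]]=b[:,:360]; cv2.imwrite("pics/c1.png",c)
E
```

```text
plateTL [0.6979 0.108  0.04  ]
plTR [ 0.6937 -0.0738  0.04  ]
plBR [ 0.4511 -0.0637  0.04  ]
plBL [0.4569 0.1176 0.04  ]
b50top [ 0.6056 -0.2585  0.062 ]
b2 [ 0.5268 -0.2556  0.032 ]
b3 [ 0.4473 -0.2518  0.047 ]
stand tl [ 0.6506 -0.2313  0.012 ]
standbr [ 0.4061 -0.2802  0.012 ]
bar [0.4548 0.2273 0.028 ]
barT [0.5161 0.2269 0.028 ]
barB [0.3944 0.2278 0.028 ]
wedge [ 0.4629 -0.436   0.02  ]
level [0.5156 0.3852 0.026 ]
orange [ 0.6573 -0.3471  0.05  ]
can [0.7731 0.0515 0.09  ]
ash [ 0.7806 -0.1295  0.02  ]
yaw x 0.46581259358044286
[[ 0.893  0.449 -0.001]
 [ 0.449 -0.893  0.001]
 [ 0.    -0.001 -1.   ]]
```

Request:
apply_moves --pt "0 0 0" --pt "0 0 0" --pt "0 0 0" --pt "0 0 0" --pt "0.035 -0.03 0" --pt "0.035 -0.03 0" --pt "0.035 -0.03 0" --pt "0.035 -0.03 0" --yaw '[0.1265,0.1265,0.1265,0.1265,0,0,0,0]'

```text
t: 0.9
tcp_pos: [0.4263, -0.4428, 0.1962]
eef_rot: [1.0, -0.02, -0.0, -0.0]
contact_force: [0.2, -0.6, 0.4]
gripper_width: 0.0875
```

Request:
apply_moves --pt "0.03 0 0" --pt "0 0 0" --yaw '[0,0]' --fingers 0.06

```text
t: 1.1
tcp_pos: [0.4588, -0.4443, 0.1964]
eef_rot: [1.0, -0.018, 0.001, 0.0]
contact_force: [-0.9, -0.4, -0.3]
gripper_width: 0.0757
```

```bash
python3 - <<'E'
from h import *
im,st=snap("w1"); print(st['tcp_pos'],yawof(st),st['contact_force'])
print(project("wrist",[.463,-.436,0.02],st))
E
```

```text
[ 0.45880404 -0.44431607  0.1964313 ] -0.03652111854384353 [-0.90381973 -0.44909545 -0.32692084]
[276.2637923  178.44161637]
```

Request:
apply_moves --pt "0.03 -0.035 0" --pt "0.03 -0.035 0" --pt "0.03 -0.035 0" --pt "0.03 -0.035 0" --pt "0.03 -0.035 0" --pt "0 0 0" --yaw '[0,0,0,0,0,0]'

```text
t: 1.75
tcp_pos: [0.6143, -0.2733, 0.1962]
eef_rot: [1.0, -0.018, 0.0, -0.0]
contact_force: [0.4, -0.3, 0.2]
gripper_width: 0.06
```

```bash
python3 - <<'E'
from h import *
im,st=snap("w2"); print(st['tcp_pos'],yawof(st),st['contact_force'])
p=project("wrist",[.606,-.258,0.062],st); print(p)
a=load("w1")['im']; print(a.shape)
u,v=map(int,project("wrist",[.463,-.436,0.02],load("w1")))
def sub(im,u,v,h=80):
    u=min(max(u,h),560-h); v=min(max(v,h),420-h); print("origin",u-h,v-h); return cv2.resize(im[v-h:v+h,u-h:u+h,::-1],(400,400),interpolation=cv2.INTER_CUBIC)
cv2.imwrite("pics/c2.png",np.hstack([sub(a,u,v),sub(im,int(p[0]),int(p[1]))]))
E
```

```text
[ 0.61432555 -0.27329894  0.1961966 ] -0.03659811721899195 [ 0.38813977 -0.33000263  0.17624497]
[269.25443173 198.34222848]
(420, 560, 3)
origin 196 98
origin 189 118
```

View pics/c2.png

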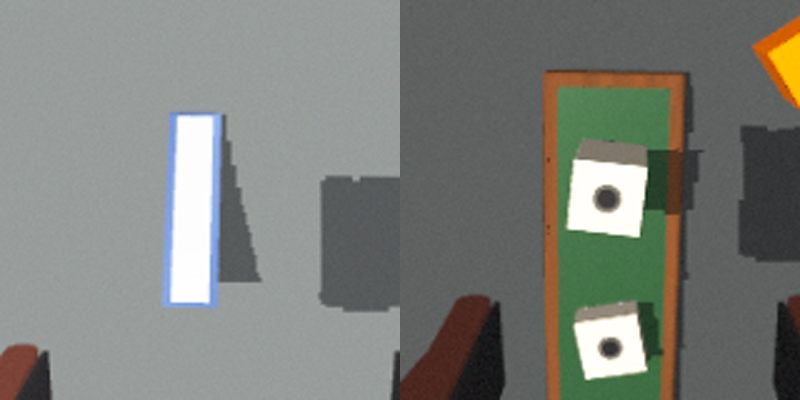

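The left crop shows the wedge with its toe at the top (196,114) and its heel at the bottom (190,305); the shadow widens towards the heel, which faces the robot. The right crop shows block50's top corners at (577,158), (647,166), (640,237) and (568,230).

```bash
python3 - <<'E'
from h import *
a=load("w1"); b=load("w2")
t=at("wrist",196+196.5/2.5,98+114/2.5,.004,a); h=at("wrist",196+189.5/2.5,98+305/2.5,.05,a)
print("wedge",t,h,(t+h)[:2]/2,np.linalg.norm((t-h)[:2]),np.arctan2(*(t-h)[[1,0]]))
c=[at("wrist",189+(x-400)/2.5,118+y/2.5,.062,b) for x,y in [(577,158),(647,166),(640,237),(568,230)]]
c=np.array(c)[:,:2]; print(c.mean(0),[np.linalg.norm(c[i]-c[i-1]) for i in range(4)],np.arctan2(*(c[0]-c[3])[::-1]),np.arctan2(*(c[1]-c[2])[::-1]))
st=bot.read_state(); m=c.mean(0); print("shift",tool(st,[m[0],m[1],.05-.019]))
E
```

```text
wedge [ 0.5015 -0.4353  0.004 ] [ 0.4233 -0.4301  0.05  ] [ 0.4624 -0.4327] 0.07837269932827369 -0.06639841331064102
[ 0.607025 -0.261025] [np.float64(0.030580549373744104), np.float64(0.028442397929851114), np.float64(0.03005411785429748), np.float64(0.029882603634891)] -0.17751363860495895 -0.13013289145440363
shift [-0.0059 -0.0138  0.165 ]
```

Request:
apply_moves --pt "-0.006 -0.014 0.04" --pt "0 0 0.045" --pt "0 0 0.04" --pt "0 0 0.03" --pt "0 0 0.01" --pt "0 0 0" --yaw '[0.115,0,0,0,0,0]'

```text
t: 2.4
tcp_pos: [0.6048, -0.2631, 0.0302]
eef_rot: [0.997, -0.078, -0.002, -0.0]
contact_force: [0.1, 0.4, 0.7]
gripper_width: 0.0599
```

Request:
apply_moves --pt "0 0 0" --pt "0 0 0" --pt "0 0 0" --pt "0 0 0" --pt "0 0 0" --yaw '[0,0,0,0,0]' --fingers 0.02 --newtons 25

```text
t: 2.9
tcp_pos: [0.6076, -0.2623, 0.0327]
eef_rot: [0.997, -0.077, 0.001, 0.0]
contact_force: [-0.5, 1.3, 5.0]
gripper_width: 0.0296
```

Request:
apply_moves --pt "0 0 -0.02" --pt "0 0 -0.04" --pt "0 -0.02 -0.022" --pt "-0.006 -0.04 0" --pt "-0.005 -0.04 0" --pt "-0.005 -0.04 0" --pt "-0.005 -0.04 0" --pt "-0.005 -0.04 0" --yaw '[0,0,0,0,0,0,0,0]'

```text
t: 3.7
tcp_pos: [0.6145, -0.0393, 0.1132]
eef_rot: [0.997, -0.077, -0.0, 0.0]
contact_force: [1.0, -0.4, -2.8]
gripper_width: 0.0295
```

Request:
apply_moves --pt "-0.005 -0.035 0" --pt "0 -0.02 0" --pt "0 -0.005 0" --pt "0 0 0.02" --pt "0 0 0.02" --pt "0 0 0" --yaw '[0,0,-0.115,0,0,0]'

```text
t: 4.3
tcp_pos: [0.6168, 0.0193, 0.0707]
eef_rot: [1.0, -0.02, -0.003, 0.0]
contact_force: [-0.6, 0.7, -4.6]
gripper_width: 0.0294
```

Request:
apply_moves --pt "0 0 0.004" --pt "0 0 0.003" --pt "0 0 0.001" --pt "0 0 0" --yaw '[0,0,0,0]'

```text
t: 4.7
tcp_pos: [0.6199, 0.0191, 0.066]
eef_rot: [1.0, -0.02, 0.0, -0.0]
contact_force: [0.6, 0.4, -3.8]
gripper_width: 0.0296
```

Request:
apply_moves --pt "0 0 0.001" --pt "0 0 0.001" --pt "0 0 0" --yaw '[0,0,0]'

```text
t: 5.0
tcp_pos: [0.6195, 0.0191, 0.0636]
eef_rot: [1.0, -0.02, -0.0, -0.0]
contact_force: [-0.4, 0.4, -2.9]
gripper_width: 0.0297
```

Request:
apply_moves --pt "0 0 0.001" --pt "0 0 0.001" --pt "0 0 0" --yaw '[0,0,0]'

```text
t: 5.3
tcp_pos: [0.6194, 0.0192, 0.0614]
eef_rot: [1.0, -0.02, -0.0, 0.0]
contact_force: [-0.3, 0.0, -2.7]
gripper_width: 0.0298
```

Request:
apply_moves --pt "0 0 0.001" --pt "0 0 0.0005" --pt "0 0 0" --yaw '[0,0,0]'

```text
t: 5.6
tcp_pos: [0.6199, 0.0192, 0.0607]
eef_rot: [1.0, -0.02, 0.0, -0.0]
contact_force: [-1.6, 0.4, 4.9]
gripper_width: 0.0299
```

Request:
apply_moves --pt "0 0 0" --pt "0 0 0" --pt "0 0 0" --pt "0 0 -0.03" --pt "0 0 -0.045" --pt "0 0 -0.045" --pt "0 0 -0.015" --pt "0 0 0" --yaw '[0,0,0,0,0,0,0,0]' --fingers 0.06

```text
t: 6.4
tcp_pos: [0.6213, 0.0192, 0.1977]
eef_rot: [1.0, -0.02, 0.003, -0.0]
contact_force: [-0.1, 0.3, -0.5]
gripper_width: 0.0602
```

```bash
python3 - <<'E'
from h import *
im,st=snap("w3"); print(st['tcp_pos'],yawof(st))
E
```

```text
[0.62125191 0.01915836 0.19772041] -0.040172627579917006
```

Request:
apply_moves --pt "-0.03 -0.034 0" --pt "-0.03 -0.034 0" --pt "-0.03 -0.034 0" --pt "-0.03 -0.034 0" --pt "-0.03 -0.034 0" --pt "-0.02 -0.03 0" --pt "0 0 0" --yaw '[0,0,0,0,0,0,0]'

```text
t: 7.15
tcp_pos: [0.454, 0.2278, 0.1926]
eef_rot: [1.0, -0.018, -0.002, 0.001]
contact_force: [0.1, -0.5, -0.3]
gripper_width: 0.06
```

```bash
python3 - <<'E'
from h import *
im,st=snap("w4"); print(st['tcp_pos'],yawof(st))
def sub(im,u,v,h=80):
    u=min(max(u,h),560-h); v=min(max(v,h),420-h); print("origin",u-h,v-h); return cv2.resize(im[v-h:v+h,u-h:u+h,::-1],(400,400),interpolation=cv2.INTER_CUBIC)
a=load("w3"); p=project("wrist",[.62,.019,.09],a).astype(int); q=project("wrist",[.455,.227,.028],st).astype(int)
cv2.imwrite("pics/c3.png",np.hstack([sub(a['im'],*p),sub(im,*q)]))
E
```

```text
[0.45396435 0.22777831 0.19255477] -0.036259121283771865
origin 204 117
origin 204 102
```

View pics/c3.png

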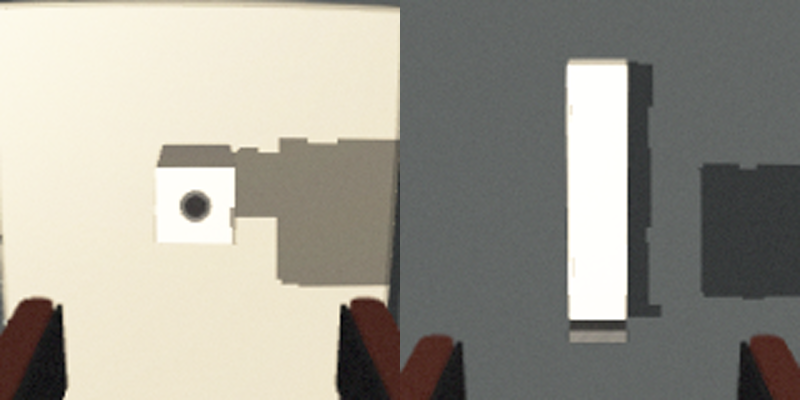

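The left crop shows block50 upright on the plate, its top corners (157,166) to (234,243) square with the tool. The right crop shows the bar's flat top from (597,65) down to its dark stop at (598,320), on the robot's side.

```bash
python3 - <<'E'
from h import *
a=load("w3"); b=load("w4")
c=np.array([at("wrist",204+x/2.5,117+y/2.5,.09,a) for x,y in [(157,166),(235,167),(234,243),(156,242)]])[:,:2]
print("block",c.mean(0),[np.linalg.norm(c[i]-c[i-1]) for i in range(4)])
f=at("wrist",204+(597.5-400)/2.5,102+65/2.5,.028,b); n=at("wrist",204+(598-400)/2.5,102+320/2.5,.028,b)
print("bar",f,n,(f+n)/2,np.linalg.norm(f-n),np.arctan2(*(f-n)[[1,0]]))
n2=at("wrist",204+(598-400)/2.5,102+331/2.5,.042,b); print("stop top inner",n2)
E
```

```text
block [0.6191   0.020775] [np.float64(0.02946794869005994), np.float64(0.028944256770558133), np.float64(0.029428727461444863), np.float64(0.029643211701838243)]
bar [0.5145 0.2262 0.028 ] [0.3989 0.2302 0.028 ] [0.4567 0.2282 0.028 ] 0.11566918345004427 -0.03458827630582002
stop top inner [0.3988 0.2302 0.042 ]
```

Request:
apply_moves --pt "0.003 0 0.045" --pt "0 0 0.045" --pt "0 0 0.045" --pt "0 0 0.035" --pt "0 0 0.012" --pt "0 0 0.005" --pt "0 0 0" --yaw '[0,0,0,0,0,0,0]'

```text
t: 7.9
tcp_pos: [0.4611, 0.2253, 0.008]
eef_rot: [1.0, -0.02, -0.0, 0.0]
contact_force: [0.2, 0.4, 0.2]
gripper_width: 0.0597
```

Request:
apply_moves --pt "0 0 0" --pt "0 0 0" --pt "0 0 0" --pt "0 0 0" --pt "0 0 0" --yaw '[0,0,0,0,0]' --fingers 0.015 --newtons 25

```text
t: 8.4
tcp_pos: [0.4609, 0.2259, 0.0085]
eef_rot: [1.0, -0.02, 0.0, -0.0]
contact_force: [-0.2, -0.2, 0.5]
gripper_width: 0.0234
```

Request:
apply_moves --pt "0 0 0" --pt "0 0 0" --yaw '[0,0]'

```text
t: 8.6
tcp_pos: [0.4607, 0.2257, 0.0081]
eef_rot: [1.0, -0.02, -0.0, 0.0]
contact_force: [-0.3, -0.7, -0.5]
gripper_width: 0.0152
```

```bash
python3 - <<'E'
from h import *
im,st=snap("w5"); print(st['tcp_pos'],yawof(st),st['gripper_width'],st['contact_force'])
cv2.imwrite("pics/c4.png",crop(im,140,420,100,310))
E
```

```text
[0.46067005 0.22573387 0.0081039 ] -0.040142118441708605 0.015245845071755785 [-0.26150042 -0.69843937 -0.53742194]
```

View pics/c4.png

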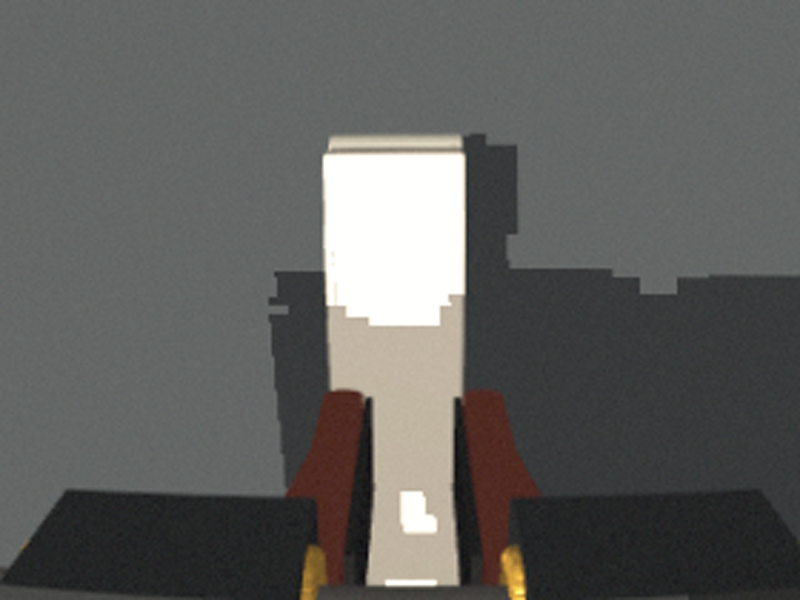

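The fingers (inner faces at x=372 and 455) appear closed above the bar's top (edges at 327 and 465), so the grip missed. I'll check this against the calibration.

```bash
python3 - <<'E'
from h import *
b=load("w5"); k=280/800
for z in (.028,.02,.015):
    a=at("wrist",140+324*k,100+153*k,z,b); c=at("wrist",140+465*k,100+153*k,z,b); d=at("wrist",140+329*k,100+380*k,z,b); e=at("wrist",140+464*k,100+380*k,z,b)
    print(z,a,c,np.linalg.norm(a-c),d,e,np.linalg.norm(d-e))
for y in (-.0075,.0075):
  for x in (.01,-.01):
    for zz in (0,-.019):
      Rw=R.from_quat(b['eef_rot']).as_matrix(); P=Rw@np.array([x,y,zz])+b['tcp_pos']; u=project("wrist",P,b); print((x,y,zz),((u-[140,100])/k).round())
st=bot.read_state(); print(st['tcp_pos'],st['qpos'],st['joint_efforts'])
E
```

```text
0.028 [0.5157 0.2393 0.028 ] [0.5146 0.2138 0.028 ] 0.025523714463220305 [0.4721 0.2411 0.028 ] [0.4711 0.2151 0.028 ] 0.02601922366251537
0.02 [0.5148 0.2401 0.02  ] [0.5137 0.2134 0.02  ] 0.026722649569232464 [0.4692 0.242  0.02  ] [0.4681 0.2148 0.02  ] 0.027222233560088342
0.015 [0.5143 0.2406 0.015 ] [0.5131 0.2131 0.015 ] 0.027526169366622732 [0.4673 0.2425 0.015 ] [0.4662 0.2145 0.015 ] 0.028021598812344735
(0.01, -0.0075, 0) [376. 351.]
(0.01, -0.0075, -0.019) [372. 382.]
(-0.01, -0.0075, 0) [377. 437.]
(-0.01, -0.0075, -0.019) [374. 475.]
(0.01, 0.0075, 0) [446. 351.]
(0.01, 0.0075, -0.019) [450. 382.]
(-0.01, 0.0075, 0) [445. 437.]
(-0.01, 0.0075, -0.019) [448. 475.]
[0.46068457 0.22574126 0.00806263] [ 4.32434173e-01  5.66830230e-01  1.97316186e+00 -1.72509411e-05
  6.01667897e-01  2.04334136e+00] [ 4.97698027e-03 -5.01904464e+01 -1.47477856e+01 -1.12801365e-02
 -7.13959686e-02 -5.44055570e-05]
```

```bash
python3 - <<'E'
from h import *
b=load("w3")
for z in (0,-.01,-.019,-.03):
  print(z,[((project("wrist",R.from_quat(b['eef_rot']).as_matrix()@np.array([x,-.03,z])+b['tcp_pos'],b)-[204,117])*2.5).round() for x in (.01,.0,-.01)])
im=b['im']; cv2.imwrite("pics/c5.png",crop(im,160,400,210,390))
E
```

```text
0 [array([ 77., 264.]), array([ 79., 302.]), array([ 81., 339.])]
-0.01 [array([ 71., 278.]), array([ 73., 318.]), array([ 76., 356.])]
-0.019 [array([ 65., 292.]), array([ 68., 333.]), array([ 70., 372.])]
-0.03 [array([ 57., 310.]), array([ 60., 353.]), array([ 63., 394.])]
```

View pics/c5.png

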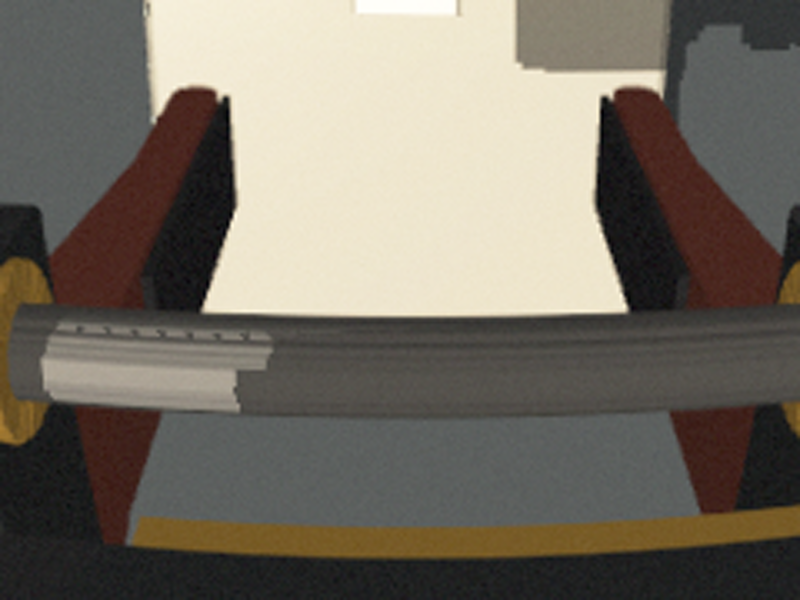

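The image and the missed contact agree that the real pad ends sit about 20–27 mm above the reported TCP. I'll reopen and go down in small, force-watched steps.

Request:
apply_moves --pt "0 0 0" --pt "0 0 0" --pt "0 0 0" --pt "0 0 0" --pt "0 0 0" --pt "0 0 0.003" --pt "0 0 0.003" --pt "0 0 0" --yaw '[0,0,0,0,0,0,0,0]' --fingers 0.05

```text
t: 9.45
tcp_pos: [0.4603, 0.2255, 0.0016]
eef_rot: [1.0, -0.02, -0.0, 0.0]
contact_force: [0.3, -0.1, 0.2]
gripper_width: 0.0499
```

Request:
apply_moves --pt "0 0 0.002" --pt "0 0 0.002" --pt "0 0 0" --yaw '[0,0,0]'

```text
t: 9.75
tcp_pos: [0.4605, 0.2256, -0.0022]
eef_rot: [1.0, -0.02, -0.0, 0.0]
contact_force: [0.5, 0.3, 0.5]
gripper_width: 0.0503
```

Request:
apply_moves --pt "0 0 0.003" --pt "0 0 0.003" --pt "0 0 0" --yaw '[0,0,0]'

```text
t: 10.05
tcp_pos: [0.4604, 0.2256, -0.0084]
eef_rot: [1.0, -0.02, -0.0, 0.0]
contact_force: [1.2, 0.2, -0.3]
gripper_width: 0.0499
```

Request:
apply_moves --pt "0 0 0.003" --pt "0 0 0" --yaw '[0,0]'

```text
t: 10.25
tcp_pos: [0.4605, 0.2256, -0.0112]
eef_rot: [1.0, -0.02, -0.0, 0.0]
contact_force: [-0.2, -0.1, 0.3]
gripper_width: 0.0501
```

Request:
apply_moves --pt "0 0 0" --pt "0 0 0" --pt "0 0 0" --pt "0 0 0" --pt "0 0 0" --yaw '[0,0,0,0,0]' --fingers 0.015 --newtons 25

```text
t: 10.75
tcp_pos: [0.4613, 0.2261, -0.0107]
eef_rot: [1.0, -0.02, 0.001, -0.0]
contact_force: [0.7, 2.7, -0.0]
gripper_width: 0.0255
```

Request:
apply_moves --pt "0 0 -0.01" --pt "0 0 -0.03" --pt "0 0 -0.04" --pt "0 0 -0.045" --pt "0 0 -0.025" --pt "0 0 0" --yaw '[0,0,0,0,0,0]'

```text
t: 11.35
tcp_pos: [0.4624, 0.2263, 0.1424]
eef_rot: [1.0, -0.02, 0.003, -0.001]
contact_force: [0.9, 0.8, -6.6]
gripper_width: 0.0259
```

```bash
python3 - <<'E'
from h import *
im,st=snap("w6"); print(st['tcp_pos'],yawof(st),st['gripper_width'],st['contact_force'],st['moment'])
im2,_=snap("s6","scene")
print([project("scene",[.46,.226,.17]),project("scene",[.62,.02,.09])])
E
```

```text
[0.46235104 0.22627264 0.14242379] -0.04021246198372694 0.02592295610455439 [ 0.89265783  0.84654659 -6.56805742] [ 0.08952361 -0.10958911 -0.03157662]
[array([283.94498235, 112.42876891]), array([291.14579998, 192.7460375 ])]
```

Request:
apply_moves --pt "0.01 0.017 0" --pt "0.02 0.034 0" --pt "0.02 0.034 0" --pt "0.02 0.034 0" --pt "0.02 0.034 0" --pt "0.02 0.034 0" --pt "0.009 0.0137 0" --pt "0 0 0" --yaw '[0,0,0,0,0,0,0,0]' --newtons 18

```text
t: 12.25
tcp_pos: [0.5709, 0.0184, 0.1365]
eef_rot: [1.0, -0.022, -0.002, 0.0]
contact_force: [-0.1, 0.6, -5.8]
gripper_width: 0.0261
```

Request:
apply_moves --pt "0 0 0.015" --pt "0 0 0.02" --pt "0 0 0.015" --pt "0 0 0.003" --pt "0 0 0" --pt "0 0 0" --yaw '[0,0,0,0,0,0]'

```text
t: 12.85
tcp_pos: [0.5719, 0.0208, 0.0864]
eef_rot: [1.0, -0.02, 0.0, -0.0]
contact_force: [-0.8, 0.2, -7.1]
gripper_width: 0.026
```

```bash
python3 - <<'E'
from h import *
im,st=snap("w7"); print(st['tcp_pos'],yawof(st),st['gripper_width'],st['contact_force'],st['moment'])
im2,_=snap("s7","scene")
q=project("scene",[.58,.02,.09]).astype(int)
print(q)
cv2.imwrite("pics/c6.png",np.hstack([cv2.resize(im[60:340,140:420,::-1],(400,400)),cv2.resize(im2[q[1]-60:q[1]+60,q[0]-60:q[0]+60,::-1],(400,400),interpolation=cv2.INTER_CUBIC)]))
E
```

```text
[0.57186471 0.02082348 0.08640006] -0.03959631500944766 0.02603409755637724 [-0.84556809  0.15124955 -7.08516715] [ 0.04840343 -0.05077464 -0.00270613]
[278 186]
```

View pics/c6.png

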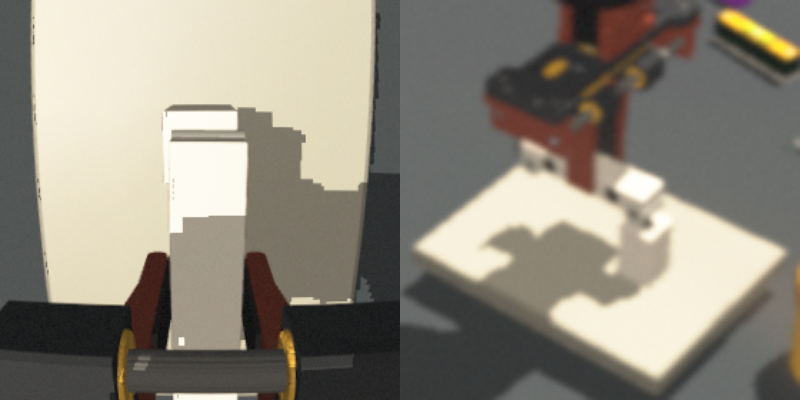

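The wrist crop shows the bar's top far edge at (208,140), with block50 under it (top far edge about (200,109)). The bar is level, about 2 mm to the right of the block's centre. The scene crop shows the bar's plain end above the block.

```bash
python3 - <<'E'
from h import *
b=load("w7"); f=lambda x,y:(140+x*.7,60+y*.7)
e=at("wrist",*f(208,140),.125,b); bl=at("wrist",*f(200.5,109),.09,b); print(e,bl)
d=np.array([np.cos(-.04),np.sin(-.04),0]); print("roller",e-.008*d,"block",bl-.015*d)
E
```

```text
[0.6262 0.0179 0.125 ] [0.6342 0.0203 0.09  ]
roller [0.6182064  0.01821991 0.125     ] block [0.619212   0.02089984 0.09      ]
```

Request:
apply_moves --pt "0.001 -0.0025 0.002" --pt "0 0 0.002" --pt "0 0 0.002" --pt "0 0 0.001" --pt "0 0 0.001" --pt "0 0 0" --yaw '[0,0,0,0,0,0]'

```text
t: 13.55
tcp_pos: [0.5725, 0.0228, 0.078]
eef_rot: [1.0, -0.02, -0.0, -0.0]
contact_force: [-1.3, -0.6, -4.0]
gripper_width: 0.0258
```

Request:
apply_moves --pt "0 0 0.0015" --pt "0 0 0.0015" --pt "0 0 0" --yaw '[0,0,0]'

```text
t: 13.85
tcp_pos: [0.5724, 0.0229, 0.0749]
eef_rot: [1.0, -0.02, -0.0, -0.0]
contact_force: [-1.7, -0.5, -3.0]
gripper_width: 0.0262
```

Request:
apply_moves --pt "-0.0005 0 0.002" --pt "0 0 0.002" --pt "0 0 0.002" --pt "0 0 0.002" --pt "0 0 0" --yaw '[0,0,0,0,0]'

```text
t: 14.35
tcp_pos: [0.572, 0.0229, 0.0666]
eef_rot: [1.0, -0.02, -0.0, -0.0]
contact_force: [1.3, 0.8, -6.1]
gripper_width: 0.0257
```

Request:
apply_moves --pt "0.0005 0 0.002" --pt "0 0 0.002" --pt "0.0005 0 0.002" --pt "0 0 0.001" --pt "0 0 0" --yaw '[0,0,0,0,0]'

```text
t: 14.85
tcp_pos: [0.5731, 0.0228, 0.0598]
eef_rot: [1.0, -0.02, -0.0, 0.0]
contact_force: [0.8, 0.5, -5.5]
gripper_width: 0.0259
```

```bash
python3 - <<'E'
from h import *
im,st=snap("w8"); print(st['tcp_pos'],yawof(st),st['gripper_width'],st['contact_force'],st['moment'])
im2,_=snap("s8","scene")
q=project("scene",[.58,.02,.09]).astype(int)
cv2.imwrite("pics/c7.png",np.hstack([cv2.resize(im[60:340,140:420,::-1],(400,400)),cv2.resize(im2[q[1]-60:q[1]+60,q[0]-60:q[0]+60,::-1],(400,400),interpolation=cv2.INTER_CUBIC)]))
E
```

```text
[0.57313828 0.02282174 0.05980075] -0.04022021708484274 0.025941751316228594 [ 0.80710289  0.53041756 -5.5124633 ] [ 0.0254918   0.06381595 -0.00779344]
```

View pics/c7.png

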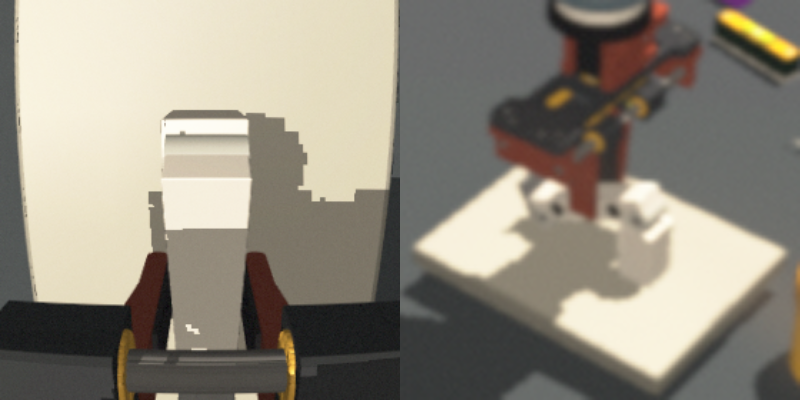

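The bar is tilting as planned, with its plain roller on the block (the block's top shows at (205,120), the bar's end at (205,178)), laterally centred. I'll keep lowering until the stop roller touches.

Request:
apply_moves --pt "0.0005 0 0.001" --pt "0 0 0.001" --pt "0 0 0.001" --pt "0 0 0" --yaw '[0,0,0,0]'

```text
t: 15.35
tcp_pos: [0.5735, 0.0228, 0.057]
eef_rot: [1.0, -0.02, -0.0, 0.0]
contact_force: [-0.8, 0.2, -3.9]
gripper_width: 0.0254
```

Request:
apply_moves --pt "0.0005 0 0.001" --pt "0 0 0.001" --pt "0 0 0" --yaw '[0,0,0]'

```text
t: 15.65
tcp_pos: [0.5742, 0.0228, 0.056]
eef_rot: [1.0, -0.02, 0.0, 0.0]
contact_force: [-4.9, 0.2, 6.1]
gripper_width: 0.026
```

Request:
apply_moves --pt "0 0 0" --pt "0 0 0" --pt "0 0 0" --yaw '[0,0,0]' --newtons 4

```text
t: 15.95
tcp_pos: [0.5746, 0.0228, 0.0558]
eef_rot: [1.0, -0.02, 0.0, -0.0]
contact_force: [-3.2, -0.2, 5.0]
gripper_width: 0.026
```

Request:
apply_moves --pt "0 0 0" --pt "0 0 0" --pt "0 0 0" --pt "0 0 0" --pt "0 0 -0.02" --pt "0 0 -0.04" --pt "0 0 -0.04" --pt "0 0 -0.03" --yaw '[0,0,0,0,0,0,0,0]' --fingers 0.05

```text
t: 16.75
tcp_pos: [0.5748, 0.0228, 0.1874]
eef_rot: [1.0, -0.02, 0.001, -0.0]
contact_force: [0.7, -1.5, -0.8]
gripper_width: 0.0499
```

Request:
apply_moves --pt "0 0 -0.01" --pt "0 0 0" --yaw '[0,0]'

```text
t: 16.95
tcp_pos: [0.5751, 0.0228, 0.1963]
eef_rot: [1.0, -0.02, 0.002, -0.0]
contact_force: [-0.5, -1.1, 0.0]
gripper_width: 0.0496
```

```bash
python3 - <<'E'
from h import *
im,st=snap("w9"); print(st['tcp_pos'],yawof(st),st['gripper_width'],st['contact_force'])
im2,_=snap("s9","scene")
q=project("scene",[.58,.02,.09]).astype(int); print(q)
w=project("wrist",[.57,.02,.09],st).astype(int); w[1]=max(w[1],100); w[0]=max(w[0],100); print(w)
cv2.imwrite("pics/c8.png",np.hstack([cv2.resize(im[w[1]-80:w[1]+80,w[0]-80:w[0]+80,::-1],(400,400),interpolation=cv2.INTER_CUBIC),cv2.resize(im2[q[1]-50:q[1]+50,q[0]-50:q[0]+50,::-1],(400,400),interpolation=cv2.INTER_CUBIC)]))
E
```

```text
[0.57506715 0.02281182 0.1962854 ] -0.04022204078434574 0.049628902763617866 [-0.49112628 -1.11176195  0.01446543]
[278 186]
[287 201]
```

View pics/c8.png

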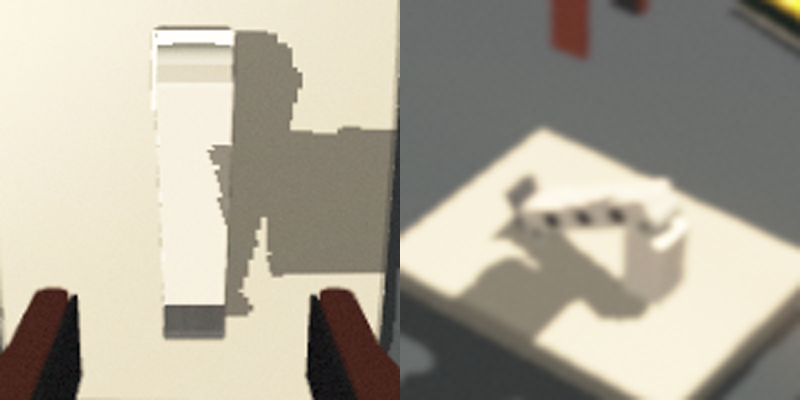

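The bar rests aslant: its plain end edge is at (196,82) and the corner at the dark stop at (195,305). The scene crop shows the stop roller down on the plate and the other on the block.

```bash
python3 - <<'E'
from h import *
b=load("w9"); f=lambda x,y:(207+x/2.5,121+y/2.5)
p=at("wrist",*f(196,82),.1196,b); s=at("wrist",*f(195,305),.0616,b); s2=at("wrist",*f(195,338),.0737,b)
print(p,s,s2,np.linalg.norm((p-s)[:2]),np.arctan2(*(p-s)[[1,0]]))
l=at("wrist",*f(195,32),.09,b); print("block far edge",at("wrist",*f(193,31),.09,b),at("wrist",*f(193,45),.09,b))
E
```

```text
[0.6184 0.0198 0.1196] [0.5173 0.0239 0.0616] [0.5073 0.0243 0.0737] 0.1011831013559082 -0.0405316970210954
block far edge [0.6338 0.0201 0.09  ] [0.6287 0.0203 0.09  ]
```

Request:
apply_moves --pt "-0.006 0.022 0" --pt "-0.009 0.038 0" --pt "-0.009 0.038 0" --pt "-0.009 0.038 0" --pt "-0.009 0.038 0" --pt "-0.009 0.038 0" --pt "-0.009 0.038 0" --pt "-0.009 0.038 0" --yaw '[0.02,0,0,0,0,0,0,0]'

```text
t: 17.85
tcp_pos: [0.4866, -0.2615, 0.1927]
eef_rot: [1.0, -0.03, -0.002, -0.001]
contact_force: [0.2, -0.5, -0.6]
gripper_width: 0.0501
```

Request:
apply_moves --pt "-0.009 0.038 0" --pt "-0.009 0.038 0" --pt "-0.009 0.038 0" --pt "-0.009 0.038 0" --pt "-0.006 0.019 0" --pt "0 0 0" --pt "0 0 0" --yaw '[0,0,0,0,0,0,0]'

```text
t: 18.55
tcp_pos: [0.4353, -0.428, 0.193]
eef_rot: [1.0, -0.031, -0.001, -0.001]
contact_force: [-0.6, 0.7, 0.5]
gripper_width: 0.05
```

```bash
python3 - <<'E'
from h import *
st=bot.read_state(); print(st['tcp_pos'],yawof(st),tool(st,[.4474,-.4317,-.013]))
E
```

```text
[ 0.43527493 -0.42797073  0.19300604] -0.061214749042960495 [0.0128 0.0035 0.206 ]
```

Request:
apply_moves --pt "0.013 0.0035 0.03" --pt "0 0 0.045" --pt "0 0 0.045" --pt "0 0 0.04" --pt "0 0 0.025" --pt "0 0 0.008" --pt "0 0 0" --pt "0 0 0" --yaw '[0,0,0,0,0,0,0,0]'

```text
t: 19.35
tcp_pos: [0.4499, -0.4331, 0.0031]
eef_rot: [1.0, -0.03, 0.001, 0.0]
contact_force: [0.9, -0.9, 0.3]
gripper_width: 0.0499
```

```bash
python3 - <<'E'
from h import *
st=bot.read_state(); print(st['tcp_pos'],yawof(st),st['contact_force'],tool(st,[.4474,-.4317,-.013]))
E
```

```text
[ 0.44987357 -0.43312578  0.00314127] -0.05945065780733196 [ 0.85233704 -0.9174023   0.31662286] [-0.0026 -0.0013  0.0161]
```

Request:
apply_moves --pt "-0.0025 -0.0013 0.006" --pt "0 0 0.006" --pt "0 0 0.004" --pt "0 0 0" --yaw '[0,0,0,0]'

```text
t: 19.75
tcp_pos: [0.4462, -0.4314, -0.0143]
eef_rot: [1.0, -0.03, -0.0, -0.0]
contact_force: [0.4, 0.5, -0.0]
gripper_width: 0.0502
```

Request:
apply_moves --pt "0 0 0" --pt "0 0 0" --pt "0 0 0" --pt "0 0 0" --pt "0 0 0" --pt "0 0 0" --yaw '[0,0,0,0,0,0]' --fingers 0.012 --newtons 18

```text
t: 20.35
tcp_pos: [0.4466, -0.4316, -0.0138]
eef_rot: [1.0, -0.03, 0.0, -0.0]
contact_force: [-0.2, 1.8, 3.2]
gripper_width: 0.0238
```

Request:
apply_moves --pt "0 0 -0.01" --pt "0 0 -0.03" --pt "0 0 -0.045" --pt "0 0 -0.045" --pt "0 0 -0.03" --pt "0.005 -0.02 -0.01" --pt "0.006 -0.038 0" --pt "0.006 -0.038 0" --yaw '[0,0,0,-0.02,0,0,0,0]'

```text
t: 21.15
tcp_pos: [0.4668, -0.3345, 0.1557]
eef_rot: [1.0, -0.021, -0.0, -0.0]
contact_force: [1.0, 0.9, -4.7]
gripper_width: 0.024
```

Request:
apply_moves --pt "0.006 -0.038 0" --pt "0.006 -0.038 0" --pt "0.006 -0.038 0" --pt "0.006 -0.038 0" --pt "0.006 -0.038 0" --pt "0.006 -0.038 0" --pt "0.006 -0.038 0" --pt "0.006 -0.038 0" --yaw '[0,0,0,0,0,0,0,0]'

```text
t: 21.95
tcp_pos: [0.5261, -0.0321, 0.1551]
eef_rot: [1.0, -0.02, -0.001, -0.0]
contact_force: [0.0, 0.4, -3.9]
gripper_width: 0.0242
```

Request:
apply_moves --pt "0.006 -0.035 0" --pt "0.002 -0.018 0" --pt "0 0 0" --pt "0 0 0" --yaw '[0,0,0,0]'

```text
t: 22.35
tcp_pos: [0.5364, 0.0187, 0.1553]
eef_rot: [1.0, -0.019, -0.001, 0.0]
contact_force: [-0.7, 0.6, -4.5]
gripper_width: 0.0235
```

```bash
python3 - <<'E'
from h import *
st=bot.read_state(); print(st['tcp_pos'],yawof(st),st['contact_force'],st['gripper_width'],tool(st,[.5322,.0245,.13]))
E
```

```text
[0.53639259 0.01865214 0.15525497] -0.03862378625795495 [-0.66303718  0.62975633 -4.51281883] 0.023534434098388776 [-0.0044 -0.0057  0.0253]
```

Request:
apply_moves --pt "-0.0045 -0.0057 0.01" --pt "0 0 0.02" --pt "0 0 0.02" --pt "0 0 0.007" --pt "0 0 0" --pt "0 0 0" --yaw '[0,0,0,0,0,0]'

```text
t: 22.95
tcp_pos: [0.5335, 0.0236, 0.0993]
eef_rot: [1.0, -0.02, 0.0, 0.0]
contact_force: [-0.8, 0.6, -4.2]
gripper_width: 0.0239
```

```bash
python3 - <<'E'
from h import *
im,st=snap("w10"); print(st['tcp_pos'],yawof(st),st['contact_force'],st['gripper_width'],tool(st,[.5322,.0245,.09]))
hsv=cv2.cvtColor(im[:,:,::-1].copy(),cv2.COLOR_BGR2HSV)
m=cv2.inRange(hsv,(100,60,60),(130,255,255)); n,l,s,c=cv2.connectedComponentsWithStats(m); 
for i in range(1,n):
    if s[i,4]>60: print(s[i],c[i])
ys,xs=np.where(m[:,230:340]>0); t=ys.min() if len(ys) else 0; print("top row",t, xs[ys<=t+1]+230)
if len(ys): print(at("wrist",(xs[ys<=t+1]+230).mean(),t,.114,st), project("wrist",[.588,.0222,.114],st))
E
```

```text
[0.53351636 0.02357085 0.09931501] -0.04088868642653525 [-0.820496    0.62992367 -4.23082128] 0.023920639967177176 [-0.0014 -0.0009  0.0093]
[ 259  150   51  155 2440] [283.75655738 224.91229508]
top row 150 [262 263 264 265 266 267 268 269 270 271 272 273 274 275 276 277 278 279
 280 281 282 283 284 285 286 287 288 289 290 291 292 293 294 295 296 297
 298 299 300 301 302 303 304 305 306 261 262 263 264 265 266 267 268 269
 270 271 272 273 274 275 276 277 278 279 280 281 282 283 284 285 286 287
 288 289 290 291 292 293 294 295 296 297 298 299 300 301 302 303 304 305
 306]
[0.5892 0.0214 0.114 ] [282.27854928 152.22739069]
```

Request:
apply_moves --pt "-0.0012 -0.001 0.003" --pt "0 0 0.003" --pt "0 0 0.002" --pt "0 0 0.002" --pt "0 0 0.001" --pt "0 0 0" --yaw '[0,0,0,0,0,0]' --newtons 12

```text
t: 23.6
tcp_pos: [0.5322, 0.0251, 0.0881]
eef_rot: [1.0, -0.02, -0.0, -0.0]
contact_force: [-0.4, 1.2, -1.9]
gripper_width: 0.0237
```

Request:
apply_moves --pt "-0.0005 0 0.002" --pt "-0.0005 0 0.002" --pt "0 0 0" --yaw '[0,0,0]'

```text
t: 23.9
tcp_pos: [0.531, 0.0251, 0.0839]
eef_rot: [1.0, -0.02, -0.0, -0.0]
contact_force: [-2.5, 0.4, -1.4]
gripper_width: 0.0241
```

Request:
apply_moves --pt "-0.0006 0 0.002" --pt "-0.0006 0 0.002" --pt "-0.0005 0 0.002" --pt "-0.0005 0 0.002" --pt "0 0 0" --yaw '[0,0,0,0,0]'

```text
t: 24.4
tcp_pos: [0.5291, 0.0251, 0.0758]
eef_rot: [1.0, -0.02, 0.0, 0.0]
contact_force: [-0.6, 1.6, -2.9]
gripper_width: 0.0239
```

Request:
apply_moves --pt "-0.0003 0 0.002" --pt "-0.0002 0 0.002" --pt "0 0 0.002" --pt "0 0 0.002" --pt "0 0 0" --yaw '[0,0,0,0,0]'

```text
t: 24.9
tcp_pos: [0.5284, 0.0251, 0.0677]
eef_rot: [1.0, -0.02, -0.0, 0.0]
contact_force: [-1.2, 1.2, -2.6]
gripper_width: 0.0241
```

Request:
apply_moves --pt "0.0002 0 0.002" --pt "0 0 0.002" --pt "0.0002 0 0.001" --pt "0 0 0.001" --pt "0 0 0" --yaw '[0,0,0,0,0]'

```text
t: 25.4
tcp_pos: [0.5288, 0.0251, 0.0619]
eef_rot: [1.0, -0.02, -0.0, 0.0]
contact_force: [-1.8, 0.8, -2.1]
gripper_width: 0.0242
```

```bash
python3 - <<'E'
from h import *
im,st=snap("w11"); im2,_=snap("s11","scene"); print(st['tcp_pos'],yawof(st),st['contact_force'],st['gripper_width'])
hsv=cv2.cvtColor(im[:,:,::-1].copy(),cv2.COLOR_BGR2HSV)
m=cv2.inRange(hsv,(100,60,60),(130,255,255)); 
ys,xs=np.where(m[:,230:340]>0); t=ys.min(); print("top row",t, (xs[ys<=t+1]+230).mean(), project("wrist",[.588,.0222,.102],st),project("wrist",[.586,.0222,.1055],st))
q=project("scene",[.57,.02,.09]).astype(int)
cv2.imwrite("pics/c9.png",np.hstack([cv2.resize(im[90:290,180:380,::-1],(400,400),interpolation=cv2.INTER_CUBIC),cv2.resize(im2[q[1]-50:q[1]+50,q[0]-50:q[0]+50,::-1],(400,400),interpolation=cv2.INTER_CUBIC)]))
E
```

```text
[0.52881812 0.02509476 0.06189035] -0.04013502350065955 [-1.79540268  0.75180958 -2.14586113] 0.024204773164618016
top row 148 284.58947368421053 [285.07677642 147.93056816] [285.28992774 153.15263606]
```

View pics/c9.png

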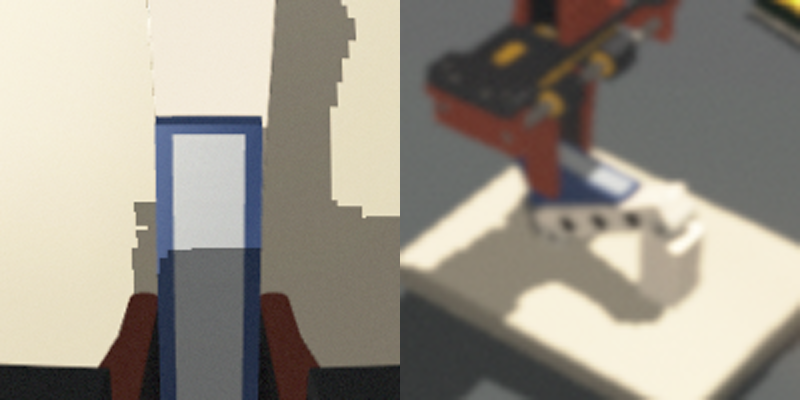

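The wedge is tilting on the bar, centred, with its toe at row 148, which is exactly the predicted row. I'll finish lowering.

Request:
apply_moves --pt "0.0002 0 0.001" --pt "0 0 0.001" --pt "0 0 0.001" --pt "0 0 0" --yaw '[0,0,0,0]'

```text
t: 25.9
tcp_pos: [0.5293, 0.0251, 0.059]
eef_rot: [1.0, -0.02, 0.0, 0.0]
contact_force: [-1.3, 0.7, -1.8]
gripper_width: 0.0239
```

Request:
apply_moves --pt "0 0 0.001" --pt "0 0 0" --yaw '[0,0]'

```text
t: 26.1
tcp_pos: [0.5295, 0.0251, 0.0581]
eef_rot: [1.0, -0.02, 0.0, -0.0]
contact_force: [-1.2, 0.3, -2.1]
gripper_width: 0.0234
```

Request:
apply_moves --pt "0 0 0.001" --pt "0 0 0" --yaw '[0,0]'

```text
t: 26.3
tcp_pos: [0.5295, 0.0251, 0.0578]
eef_rot: [1.0, -0.02, 0.0, -0.0]
contact_force: [-3.3, 0.3, 6.8]
gripper_width: 0.0238
```

Request:
apply_moves --pt "0 0 0.001" --pt "0 0 0" --yaw '[0,0]'

```text
t: 26.5
tcp_pos: [0.5299, 0.0251, 0.0574]
eef_rot: [1.0, -0.02, 0.001, -0.0]
contact_force: [-3.5, 0.5, 12.3]
gripper_width: 0.0238
```

Request:
apply_moves --pt "0 0 -0.001" --pt "0 0 0" --yaw '[0,0]' --newtons 6

```text
t: 26.7
tcp_pos: [0.5295, 0.025, 0.0572]
eef_rot: [1.0, -0.02, 0.0, 0.0]
contact_force: [-1.7, -0.2, 3.0]
gripper_width: 0.0239
```

Request:
apply_moves --pt "-0.0005 0 0.0003" --pt "-0.0005 0 0.0003" --pt "0 0 0" --yaw '[0,0,0]'

```text
t: 27.0
tcp_pos: [0.5289, 0.0251, 0.0568]
eef_rot: [1.0, -0.02, 0.001, -0.0]
contact_force: [1.1, 0.5, 5.2]
gripper_width: 0.0238
```

Request:
apply_moves --pt "-0.0006 0 0.0003" --pt "0 0 0" --yaw '[0,0]'

```text
t: 27.2
tcp_pos: [0.5282, 0.0251, 0.0564]
eef_rot: [1.0, -0.02, 0.001, -0.0]
contact_force: [0.6, -1.2, 5.5]
gripper_width: 0.0242
```

Request:
apply_moves --pt "0 0 0" --pt "0 0 0" --pt "0 0 0" --pt "0 0 0" --pt "0 0 -0.015" --pt "0 0 -0.04" --pt "0 0 -0.045" --pt "0 0 -0.04" --yaw '[0,0,0,0,0,0,0,0]' --fingers 0.05

```text
t: 28.0
tcp_pos: [0.5273, 0.0251, 0.1978]
eef_rot: [1.0, -0.02, -0.0, -0.0]
contact_force: [0.8, 0.2, -0.2]
gripper_width: 0.0503
```

Request:
apply_moves --pt "0.04 0 0" --pt "0 0 0" --pt "0 0 0" --yaw '[0,0,0]'

```text
t: 28.3
tcp_pos: [0.5672, 0.0235, 0.1957]
eef_rot: [1.0, -0.02, -0.001, 0.0]
contact_force: [0.5, -0.3, -0.3]
gripper_width: 0.0498
```

```bash
python3 - <<'E'
from h import *
im,st=snap("w12"); im2,_=snap("s12","scene"); print(st['tcp_pos'],yawof(st),st['contact_force'],st['gripper_width'])
w=project("wrist",[.56,.02,.1],st).astype(int); print(w)
q=project("scene",[.57,.02,.09]).astype(int)
o=np.maximum(w-70,0); print("origin",o)
cv2.imwrite("pics/c10.png",np.hstack([cv2.resize(im[o[1]:o[1]+140,o[0]:o[0]+140,::-1],(400,400),interpolation=cv2.INTER_CUBIC),cv2.resize(im2[q[1]-50:q[1]+50,q[0]-50:q[0]+50,::-1],(400,400),interpolation=cv2.INTER_CUBIC)]))
E
```

```text
[0.56717771 0.02350425 0.19566562] -0.04030524466137498 [ 0.45052082 -0.33729602 -0.32971219] 0.04981781125447175
[287 206]
origin [217 136]
```

View pics/c10.png

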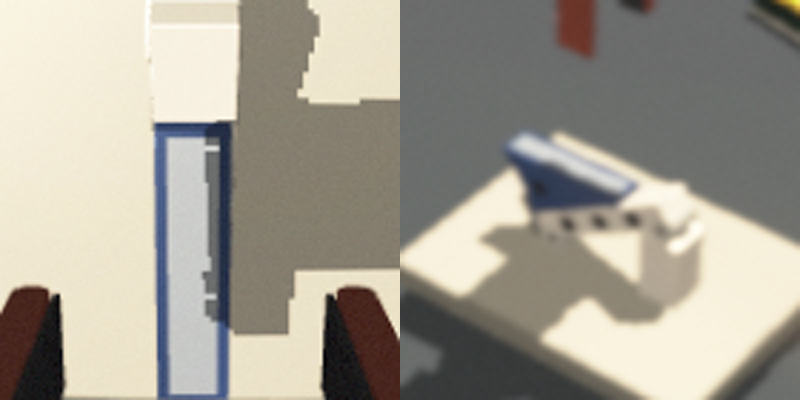

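The wedge lies on the bar's slope, in line and centred, with its top face level. Its toe edge is at (193,123) and the bar's end edge at (194,25). I'll compute the heel gap from these.

```bash
python3 - <<'E'
from h import *
b=load("w12"); im=b['im']
col=im[:,276:296].mean(1).round().astype(int)
print([(r,*col[r]) for r in range(138,188)])
c,s=np.cos(np.pi/6),np.sin(np.pi/6)
def pt(x,z,xm=.577,ym=.0222):
    h=x*c-(z-.01)*s; v=.075+x*s+(z-.01)*c; return [xm+h,ym-.0405*h,v]
for xm in (.5762,.577,.578):
    print(xm,"end",project("wrist",pt(.058,.028,xm),b),[project("wrist",pt(t,.028,xm),b).round(1).tolist() for t in (.020,.022,.024,.026)],"toptoe",project("wrist",pt(.022,.032,xm),b))
E
```

```text
[(138, np.int64(230), np.int64(220), np.int64(198)), (139, np.int64(230), np.int64(220), np.int64(198)), (140, np.int64(230), np.int64(221), np.int64(197)), (141, np.int64(230), np.int64(221), np.int64(198)), (142, np.int64(231), np.int64(221), np.int64(199)), (143, np.int64(231), np.int64(221), np.int64(199)), (144, np.int64(245), np.int64(239), np.int64(223)), (145, np.int64(253), np.int64(250), np.int64(239)), (146, np.int64(248), np.int64(241), np.int64(225)), (147, np.int64(248), np.int64(241), np.int64(226)), (148, np.int64(248), np.int64(242), np.int64(226)), (149, np.int64(248), np.int64(241), np.int64(226)), (150, np.int64(248), np.int64(241), np.int64(226)), (151, np.int64(248), np.int64(242), np.int64(226)), (152, np.int64(248), np.int64(241), np.int64(226)), (153, np.int64(248), np.int64(241), np.int64(226)), (154, np.int64(248), np.int64(241), np.int64(226)), (155, np.int64(248), np.int64(241), np.int64(226)), (156, np.int64(248), np.int64(241), np.int64(226)), (157, np.int64(248), np.int64(241), np.int64(225)), (158, np.int64(248), np.int64(241), np.int64(225)), (159, n
[... 1202 characters left out ...]
.int64(77), np.int64(112)), (183, np.int64(68), np.int64(83), np.int64(114)), (184, np.int64(140), np.int64(144), np.int64(153)), (185, np.int64(164), np.int64(166), np.int64(166)), (186, np.int64(166), np.int64(168), np.int64(169)), (187, np.int64(189), np.int64(190), np.int64(191))]
0.5762 end [284.97775142 145.1366292 ] [[284.9, 180.4], [284.9, 178.7], [284.9, 176.9], [284.9, 175.2]] toptoe [284.88410182 181.67387985]
0.577 end [284.93827592 144.1572062 ] [[284.8, 179.5], [284.8, 177.8], [284.8, 176.0], [284.8, 174.3]] toptoe [284.84758792 180.77521436]
0.578 end [284.88887509 142.93222345] [[284.8, 178.4], [284.8, 176.7], [284.8, 174.9], [284.8, 173.2]] toptoe [284.80187633 179.65048459]
```

Request:
apply_moves --pt "-0.004 -0.02 0" --pt "-0.007 -0.037 0" --pt "-0.007 -0.037 0" --pt "-0.007 -0.037 0" --pt "-0.007 -0.037 0" --pt "-0.007 -0.037 0" --pt "-0.007 -0.037 0" --pt "-0.007 -0.037 0" --yaw '[0,0,0,0,0,0,0,0]'

```text
t: 29.2
tcp_pos: [0.524, 0.3053, 0.1952]
eef_rot: [1.0, -0.02, -0.001, 0.001]
contact_force: [-0.7, 0.1, 0.5]
gripper_width: 0.0499
```

Request:
apply_moves --pt "-0.007 -0.037 0" --pt "-0.006 -0.037 0" --pt "0 0 0" --pt "0 0 0" --pt "0 0 0" --pt "0 0 0" --yaw '[0,0,0.12,0.12,0.1,0]'

```text
t: 29.8
tcp_pos: [0.5174, 0.3741, 0.195]
eef_rot: [0.983, -0.184, -0.004, -0.002]
contact_force: [-0.4, -0.6, -0.3]
gripper_width: 0.05
```

```bash
python3 - <<'E'
from h import *
im,st=snap("w13"); print(st['tcp_pos'],yawof(st),st['gripper_width'])
hsv=cv2.cvtColor(im[:,:,::-1].copy(),cv2.COLOR_BGR2HSV)
m=cv2.inRange(hsv,(15,90,110),(50,255,255)); m=cv2.morphologyEx(m,cv2.MORPH_CLOSE,np.ones((5,5),np.uint8))
print("pred",project("wrist",[.5156,.3852,.026],st))
cs,_=cv2.findContours(m,cv2.RETR_EXTERNAL,cv2.CHAIN_APPROX_NONE)
for c in cs:
    if cv2.contourArea(c)<300: continue
    r=cv2.minAreaRect(c); b=cv2.boxPoints(r); P=np.array([at("wrist",*q,.026,st)[:2] for q in b])
    e=[P[1]-P[0],P[2]-P[1]]; L=max(e,key=np.linalg.norm); L=L*np.sign(L[0])
    print(np.round(r[0]),cv2.contourArea(c),"ctr",P.mean(0).round(4),"sides",[round(float(np.linalg.norm(x)),4) for x in e],"yaw",np.arctan2(L[1],L[0]))
    y,x=int(r[0][1]),int(r[0][0]); 
E
```

```text
[0.517373   0.37410718 0.19502459] -0.3703914693251876 0.05001892145856268
pred [275.54710151 186.69424277]
[332. 365.] 2835.0 ctr [0.205 0.4  ] sides [0.493, 0.0619] yaw 1.22351558342335
[386. 316.] 510.0 ctr [0.2898 0.3109] sides [0.0247, 0.0992] yaw -0.17426343990691773
[182. 316.] 506.0 ctr [0.392  0.5751] sides [0.0995, 0.0247] yaw -0.5668063363634863
[  8. 272.] 307.5 ctr [0.5507 0.8639] sides [0.0498, 0.0641] yaw -0.7898131457490392
[238. 281.] 301.5 ctr [0.42   0.4741] sides [0.0152, 0.0712] yaw -0.25861108373493424
[273. 186.] 1206.0 ctr [0.5162 0.3884] sides [0.0175, 0.0952] yaw -0.26459398139992435
[207.  86.] 1039.0 ctr [0.6497 0.4144] sides [0.0937, 0.0159] yaw -0.8586958358718654
```

Request:
apply_moves --pt "0 0 0.02" --pt "0 0 0.02" --pt "0 0 0" --yaw '[-0.105,0,0]'

```text
t: 30.15
tcp_pos: [0.516, 0.3738, 0.1532]
eef_rot: [0.991, -0.133, -0.005, -0.001]
contact_force: [-0.2, -0.4, -0.2]
gripper_width: 0.0497
```

```bash
python3 - <<'E'
from h import *
st=bot.read_state(); print(st['tcp_pos'],yawof(st),tool(st,[.5162,.3884,-.012]))
E
```

```text
[0.51602453 0.37384657 0.15315191] -0.2666428830541317 [-0.002  -0.0139  0.1652]
```

Request:
apply_moves --pt "-0.002 -0.014 0.02" --pt "0 0 0.04" --pt "0 0 0.04" --pt "0 0 0.03" --pt "0 0 0.018" --pt "0 0 0.006" --pt "0 0 0" --pt "0 0 0" --yaw '[0,0,0,0,0,0,0,0]'

```text
t: 30.95
tcp_pos: [0.5203, 0.3912, 0.0038]
eef_rot: [0.991, -0.133, -0.002, -0.004]
contact_force: [0.5, -0.3, 0.2]
gripper_width: 0.0501
```

```bash
python3 - <<'E'
from h import *
st=bot.read_state(); print(st['tcp_pos'],yawof(st),st['contact_force'],tool(st,[.5162,.3884,-.012]))
E
```

```text
[0.52029847 0.39120273 0.00384354] -0.26622320707178815 [ 0.52859911 -0.27520355  0.16657674] [-0.0031  0.0039  0.0158]
```

Request:
apply_moves --pt "-0.003 0.004 0.006" --pt "0 0 0.006" --pt "0 0 0.004" --pt "0 0 0" --yaw '[0,0,0,0]'

```text
t: 31.35
tcp_pos: [0.5148, 0.3872, -0.0144]
eef_rot: [0.991, -0.133, -0.003, -0.003]
contact_force: [0.2, 0.5, 1.2]
gripper_width: 0.0498
```

Request:
apply_moves --pt "0 0 0" --pt "0 0 0" --pt "0 0 0" --pt "0 0 0" --pt "0 0 0" --pt "0 0 0" --yaw '[0,0,0,0,0,0]' --fingers 0.01 --newtons 20

```text
t: 31.95
tcp_pos: [0.5155, 0.3879, -0.0135]
eef_rot: [0.991, -0.133, -0.003, -0.004]
contact_force: [0.2, 1.1, 0.8]
gripper_width: 0.022
```

Request:
apply_moves --pt "0 0 -0.01" --pt "0 0 -0.03" --pt "0 0 -0.045" --pt "0 0 -0.045" --pt "0 0 -0.045" --pt "0 0 -0.02" --pt "0 0 0" --yaw '[0,0,0,0,0,0,0]'

```text
t: 32.65
tcp_pos: [0.5177, 0.387, 0.1853]
eef_rot: [0.991, -0.133, -0.001, -0.005]
contact_force: [-0.0, 0.0, -2.6]
gripper_width: 0.0216
```

```bash
python3 - <<'E'
from h import *
st=bot.read_state(); print(st['tcp_pos'],yawof(st),st['contact_force'],st['moment'],st['gripper_width'])
E
```

```text
[0.51770562 0.38700673 0.18531674] -0.2660756890650437 [-0.0190197   0.01089246 -2.55703318] [ 0.08434344  0.00915804 -0.01229301] 0.02161499011901155
```

Request:
apply_moves --pt "0 0 0" --pt "0 0 0" --pt "0.0036 0.02 0" --pt "0.0036 0.038 0" --pt "0.0036 0.038 0" --pt "0.0036 0.038 0" --pt "0.0036 0.038 0" --pt "0.0036 0.038 0" --yaw '[-0.113,-0.113,0,0,0,0,0,0]'

```text
t: 33.45
tcp_pos: [0.5277, 0.1725, 0.178]
eef_rot: [1.0, -0.021, -0.004, -0.003]
contact_force: [0.7, 0.3, -3.3]
gripper_width: 0.0214
```

Request:
apply_moves --pt "0.0036 0.038 0" --pt "0.0036 0.038 0" --pt "0.0036 0.038 0" --pt "0.0036 0.028 0" --pt "0.003 0.009 0.01" --pt "0 0 0.02" --pt "0 0 0.02" --pt "0 0 0" --yaw '[0,0,0,0,0,0,0,0]'

```text
t: 34.25
tcp_pos: [0.5369, 0.024, 0.1247]
eef_rot: [1.0, -0.021, -0.006, -0.003]
contact_force: [-0.2, 0.5, -2.8]
gripper_width: 0.0219
```

```bash
python3 - <<'E'
from h import *
im,st=snap("w14"); print(st['tcp_pos'],yawof(st),st['contact_force'],tool(st,[.539,.0245,.1]))
E
```

```text
[0.5368869  0.02396113 0.12474461] -0.04157275399200053 [-0.22519594  0.49467343 -2.81243425] [ 0.0024 -0.0005  0.0247]
```

Request:
apply_moves --pt "0.0024 -0.0005 0.008" --pt "0 0 0.008" --pt "0 0 0.006" --pt "0 0 0.003" --pt "0 0 0" --pt "0 0 0" --yaw '[0,0,0,0,0,0]'

```text
t: 34.9
tcp_pos: [0.5428, 0.0248, 0.1036]
eef_rot: [1.0, -0.02, -0.002, -0.004]
contact_force: [0.3, 0.1, -3.4]
gripper_width: 0.0221
```

Request:
apply_moves --pt "0 0 0.002" --pt "0 0 0.001" --pt "0 0 0.001" --pt "0 0 0" --yaw '[0,0,0,0]'

```text
t: 35.3
tcp_pos: [0.5426, 0.0248, 0.0994]
eef_rot: [1.0, -0.02, -0.003, -0.004]
contact_force: [0.5, -0.3, -3.7]
gripper_width: 0.0222
```

Request:
apply_moves --pt "-0.002 0 0.001" --pt "-0.0015 0 0.001" --pt "0 0 0.001" --pt "0 0 0.001" --pt "0 0 0.001" --pt "0 0 0" --yaw '[0,0,0,0,0,0]'

```text
t: 35.9
tcp_pos: [0.5391, 0.025, 0.0943]
eef_rot: [1.0, -0.02, -0.003, -0.004]
contact_force: [-0.1, -0.4, -2.7]
gripper_width: 0.0219
```

Request:
apply_moves --pt "0 0 0.001" --pt "0 0 0.001" --pt "0 0 0" --yaw '[0,0,0]'

```text
t: 36.2
tcp_pos: [0.539, 0.025, 0.0923]
eef_rot: [1.0, -0.02, -0.003, -0.004]
contact_force: [0.4, -0.2, -4.1]
gripper_width: 0.0221
```

Request:
apply_moves --pt "0 0 0.001" --pt "0 0 0" --yaw '[0,0]'

```text
t: 36.4
tcp_pos: [0.5392, 0.025, 0.0914]
eef_rot: [1.0, -0.02, -0.002, -0.004]
contact_force: [0.4, 0.6, -3.9]
gripper_width: 0.0216
```

Request:
apply_moves --pt "0 0 0.0007" --pt "0 0 0" --yaw '[0,0]'

```text
t: 36.6
tcp_pos: [0.5392, 0.0249, 0.0913]
eef_rot: [1.0, -0.02, -0.002, -0.004]
contact_force: [-1.5, -0.3, 4.2]
gripper_width: 0.0215
```

Request:
apply_moves --pt "0 0 0" --pt "0 0 0" --pt "0 0 0" --yaw '[0,0,0]' --newtons 3

```text
t: 36.9
tcp_pos: [0.5394, 0.025, 0.0911]
eef_rot: [1.0, -0.02, -0.002, -0.004]
contact_force: [-1.5, 0.1, 5.0]
gripper_width: 0.0219
```

Request:
apply_moves --pt "0 0 0" --pt "0 0 0" --pt "0 0 0" --pt "0 0 0" --pt "0 0 -0.01" --pt "0 0 -0.03" --pt "0 0 -0.04" --pt "0 0 -0.035" --yaw '[0,0,0,0,0,0,0,0]' --fingers 0.05

```text
t: 37.7
tcp_pos: [0.5397, 0.0242, 0.2079]
eef_rot: [1.0, -0.02, -0.002, -0.004]
contact_force: [1.5, 0.5, -1.1]
gripper_width: 0.0501
```

Request:
apply_moves --pt "0.02 0 0" --pt "0 0 0" --pt "0 0 0" --yaw '[0,0,0]'

```text
t: 38.0
tcp_pos: [0.559, 0.0233, 0.2055]
eef_rot: [1.0, -0.02, -0.003, -0.004]
contact_force: [-0.8, 0.6, 0.8]
gripper_width: 0.0496
```

```bash
python3 - <<'E'
from h import *
im,st=snap("w15"); im2,_=snap("s15","scene"); print(st['tcp_pos'],yawof(st),st['contact_force'],st['gripper_width'])
w=project("wrist",[.56,.02,.1],st).astype(int); q=project("scene",[.56,.02,.09]).astype(int)
o=np.clip(w-80,0,[400,260]); print("origin",o)
cv2.imwrite("pics/c11.png",np.hstack([cv2.resize(im[o[1]:o[1]+160,o[0]:o[0]+160,::-1],(400,400),interpolation=cv2.INTER_CUBIC),cv2.resize(im2[q[1]-50:q[1]+50,q[0]-50:q[0]+50,::-1],(400,400),interpolation=cv2.INTER_CUBIC)]))
print("wedge_top+-50 at z .131",[((project("wrist",[.539+d,.0236-.0405*d,.131],st)-o)*2.5).round(1).tolist() for d in (-.05,0,.05)])
E
```

```text
[0.55896583 0.02334632 0.20549652] -0.04010929149949337 [-0.80413541  0.60518285  0.7835144 ] 0.04955024724381488
origin [208 114]
wedge_top+-50 at z .131 [[192.5, 412.7], [192.7, 284.1], [192.9, 139.0]]
```

View pics/c11.png

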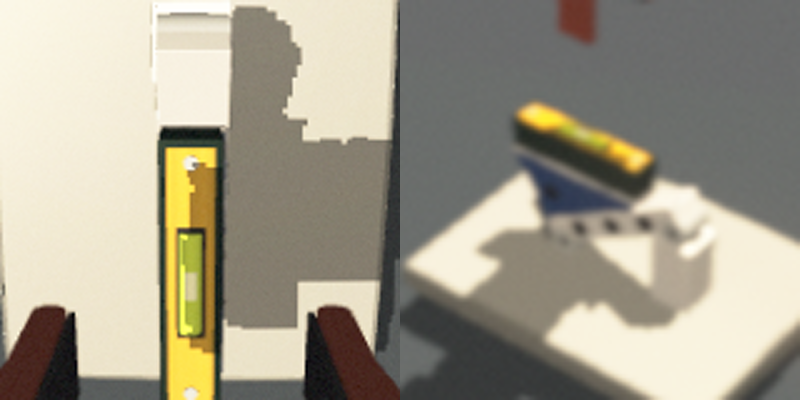

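The level stands on the wedge. Its far edge is at y≈139 and its bubble centre at (191,284), against predictions of 139 and 284. The bar and block are undisturbed and the gripper is clear above.

```bash
python3 - <<'E'
from h import *
a=load("s15")['im'].astype(int); im,_=snap("s16","scene"); q=project("scene",[.56,.02,.09]).astype(int)
d=np.abs(im.astype(int)-a)[q[1]-50:q[1]+50,q[0]-50:q[0]+50].max(2); print("changed px",(d>40).sum())
print(bot.read_state()['t'],bot.hand_in())
E
```

```text
changed px 0
the job is handed in; nothing more can be done
38.15 None
```

The set-up is built and handed in at t = 38.15 s; no verdict is reported, so what follows rests on my own checks.

**What I did:**
- **Block:** I stood the 50 mm block on the plate.
- **Sine bar:** I lowered it level onto the block until its plain roller touched. It then pivoted in the grip until the stop roller met the plate.
- **Wedge:** I laid it the same way, toe first, and slid it gently to the stop.
- **Level:** I set it on the wedge's top face and let go of everything.

**Last checks:**

| Check | Measured | Allowed |
|---|---|---|
| Plain roller from block centre | about 1 mm | 11 mm |
| Wedge heel (bar x) | about −58 mm | −60 to −55 mm |
| Level's bubble and far edge | at their predicted pixels | – |

- Two scene pictures just before hand-in showed no change in the assembly.
- The gripper was clear above. I did not re-measure the other gauge blocks, canister, ashtray or scriber at the end.

**What disagreed:** the pad ends sit about 22 mm above the reported TCP. Because of this, the first grip on the bar closed above it without touching, and I worked with that offset from then on. The wrist camera and the jaw-centred positions also differed by 1–2 mm, which is within tolerance.

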